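# Set up the cast photo stand: background panel in, camera mast up to its second stop

### The job

Set the photo stand up for a picture of the plaster cast: slide the tall black background panel straight up out of its rack by its top edge and stand it in the slotted bar behind the cast, fully down and centred along the bar, and let go of it. Then take the camera mast by its grip, squeeze in the release button on the grip and pull the mast up, past its first stop, to its second stop (fully out); finish there still holding the grip with the button squeezed in, so that I can tighten the collar. Do not tip the panel over, and leave the cast, the low panels and the other things where they are.

Things in the scene. Friction and masses are not known exactly. Their poses are not given: they have to be found in the camera images.
- tall_panel_center (a point): Centre of the tall black background panel, tallest of the three in the rack (its slot varies): 112 mm wide (its x), 105 mm high (z, up), 6 mm thick (y), both faces alike, about 90 g. Its top 16 mm is a lip 10 mm thick over the whole width, to grip. The point is 52.5 mm above its lower edge, which at the start stands on the rack's floor.
- groove (a point): Middle of the floor of the slotted bar's groove on the photo stand (fixed board 160 x 330 mm), 18 mm above the table; x along the groove, y across it (from mast to bar), z up. Groove 8 mm wide, 130 mm long, open-ended, 20 mm deep, its top 4 mm flared to 15 mm; a panel in it leans 0.12 rad at most. Along -y of this frame the cast stands at 80 mm and the mast at 240 mm.
- mast_grip (a point): Centre of the black grip on top of the mast: 30 mm along x, 32 mm along y, 48 mm high, axes as the groove's; 166 mm above the table with the mast down. Button on its +x face, -x face bare. Squeezed across x the button goes in flush, so the grip is then 30 mm wide, centred here. Camera on the +y side 40 to 105 mm out, its top 18 mm below this point; collar 44 mm across, 34 mm below.
- mast (a joint): How far the telescopic mast is drawn up, m: 0 down (start), 0.050 first stop, 0.100 second stop, fully out and a hard end. A sprung pin locks it at each stop while the button is out; with the button in it slides, passes the first stop unfelt, and sinks by its weight unless held. Mast with camera about 0.45 kg, friction about 1.5 N.
- mast_button (a joint): How far the release button is pressed in, m: 0 out (stands 8 mm proud of the grip's +x face; 16 mm wide, 26 mm high, centred on the face), 0.008 flush. Spring: 2 N at first, 6 N when flush; the lock lets go from about 0.004 on.
- panel_rack: White slotted rack, fixed: 150 mm along x, 136 mm along y; origin at the centre of its underside. Floor 10 mm up; end walls 55 mm high with upright channels 8 mm wide that hold the panels' side edges, so a panel comes out straight up and is clear after 50 mm. Three slots along x, at y = -38, 0, +38 mm; the low panels reach 72 mm above the table.
- low_panel_a_center (a point): Low black panel in another slot of the rack (112 mm wide, 62 mm high); a loose bystander, to be left alone; the point is its centre
- low_panel_b_center (a point): Second low black panel in the rack, the same; a loose bystander, to be left alone; the point is its centre
- upper_cast_center (a point): Plaster cast on the stand's turntable between mast and slotted bar, about 54 x 56 mm, 26 mm high; a loose bystander, to be left alone; the point is its centre
- lower_cast_center (a point): Another plaster cast, on the table in front, 26 mm high; a loose bystander, to be left alone; the point is its centre
- brown_bottle_center (a point): Brown bottle, 52 mm across, 125 mm high; a loose bystander, to be left alone; the point is its centre
- white_jar_center (a point): White jar, 64 mm across, 65 mm high; a loose bystander, to be left alone; the point is its centre
- mixing_bowl_center (a point): Blue mixing bowl, 110 mm across, 60 mm high; a loose bystander, to be left alone; the point is its centre

How it is judged:
By the outcome, as a careful person would: the job done as asked, in the order asked, and still so for the second after the job is handed in, while the arm keeps its last pose, push and grip.
It also fails if it takes over 58 s, if anything falls off the work surface, if the arm or the gripper's body presses on something with over 40 N, if the wrist force passes 120 N, or if a joint passes its speed limit or range.

### The arm

A 6-joint arm with a two-finger parallel gripper is mounted at the origin on the work surface. World frame = base frame: x ahead of the robot, y to its left, z up, the work surface at z = 0. Lengths are in mm, angles in rad, forces in N, time in s.
With the tool pointing down it reaches from about 325 to 900 mm from the base axis. Payload 6.1 kg.
Tool frame: the origin (TCP) lies on the centre line of the jaws, within the pads' length; the fingertips stand 14 mm ahead of it and the grasp point (between the pads) lies 5 mm behind it; z points along the fingers, y is the direction in which the jaws open and shut (so a half turn about z gives the same grasp; the last joint's range is limited). The gripper opens to 85 mm and grips with 20 to 120 N. Pads are 22 mm wide; open, the fingers measure 114 mm over their backs; the gripper's body (76 mm by 85 mm) begins 54 mm behind the grasp point. The pads swing forward as they close: fully open they stand 13 mm farther back than shut.
Start: joints at [0.99, 0.22, 1.526, -0, 1.395, -0.126], TCP at [274.549, 561.461, 245.3] pointing down, gripper open.
Joint ranges: [-2.98, 2.98], [-0.91, 2.08], [0.09, 2.57], [-1.24, 4.39], [0.2, 2.65], [-2.68, 2.68]. Speed limits (rad/s): [2.57, 2.57, 3.01, 3.14, 3.14, 3.14].

### API

Orientations are given as a unit quaternion [x, y, z, w].
In Python, from plant import * gives the robot as it stands. The module is installed in compiled form; this text tells all that it offers. Calls block until the motion is done:
- move_pose(position, orientation): joint-space move of the TCP to a pose.
- servo_line(position, max_speed=150, rot=None, until_force=None): straight line of the TCP; rot=None keeps the orientation; max_speed is the mean speed in mm/s. With until_force (N) it stops when the force on the tool has changed by that much, and returns True; else False.
- set_joints(angles): joint-space move.
- command_gripper(opening, squeeze=None): finger opening in mm; squeeze is the grip in N (None keeps the last); returns when the fingers have stopped.
- hold(seconds).
- inverse_kinematics(position, orientation): joint angles nearest the present ones, or None.
- get_state(): the state.
- get_image(name): name is "scene" or "top" or "wrist"; returns a dict with "color" (420x560x3 uint8, red, green, blue), "K" (3x3 intrinsics, pixels), "extrinsics" (4x4, takes a point from camera to world coordinates). Camera axes: x right, y down, z forward; pixel columns grow to the right and rows downward; lengths in mm; the calibration is good to about 2 mm. A picture is of the moment at which its call begins. There is no depth.
A pose or a line that the arm cannot do raises PlanningError and nothing moves.
- job_done(): hands the job in, once; it reports no verdict.
The state is a dict: "clock": time; "joints": joint angles; "joint_vel": joint speeds; "joint_torque": joint torques, N m; "tool_pos": TCP position; "ee_rot": TCP orientation; "force": force on the tool from outside, world axes, zero at the start; "moment": the same for the moment, N m; "finger_gap": finger opening in mm.
Only numpy, scipy, OpenCV 4.12 (cv2) and the standard library are available. Lean on these libraries where they do the work, as an engineer would, in place of code of your own. Each camera call takes 0.05 s, during which the arm holds its last target. There are 200 camera calls.

## Working session

There is one attempt and no reset: what is moved stays moved. The work goes in short steps, each a Python script; the robot and the scene stay as the last script left them, time stands still between calls to the robot, and variables do not carry over. Pictures are saved under pics/ and viewed, about 8 in all and at most 12, crops included, and the job is handed in when it is done.

```bash
mkdir -p pics
python3 - <<'E'
from plant import *
import cv2,numpy as np
for n in ["scene","top"]:
    d=get_image(n); cv2.imwrite(f"pics/{n}0.png",cv2.resize(d["color"][...,::-1],(800,600),interpolation=cv2.INTER_CUBIC))
    np.savez(f"pics/{n}0.npz",**d); print(n,d["K"].tolist(),d["extrinsics"].round(3).tolist())
s=get_state();print(s["clock"],s["ee_rot"],s["finger_gap"])
E
```

```text
scene [[507.9140942182174, 0.0, 278.47770840526294], [0.0, 507.9140942182174, 210.33279879308859], [0.0, 0.0, 1.0]] [[0.874, 0.399, -0.279, 1002.71], [0.486, -0.7, 0.523, -863.502], [0.014, -0.593, -0.805, 1387.906], [0.0, 0.0, 0.0, 1.0]]
top [[468.46738165361813, 0.0, 279.0876908291384], [0.0, 468.46738165361813, 211.6541327895411], [0.0, 0.0, 1.0]] [[-0.007, -0.981, 0.196, 347.824], [-1.0, 0.007, 0.001, -39.132], [-0.002, -0.196, -0.981, 1207.026], [0.0, 0.0, 0.0, 1.0]]
0.1 [ 2.25446485e-01  9.74255142e-01 -8.41319048e-04 -3.05855503e-04] 85.57099101249095
```

View pics/top0.png

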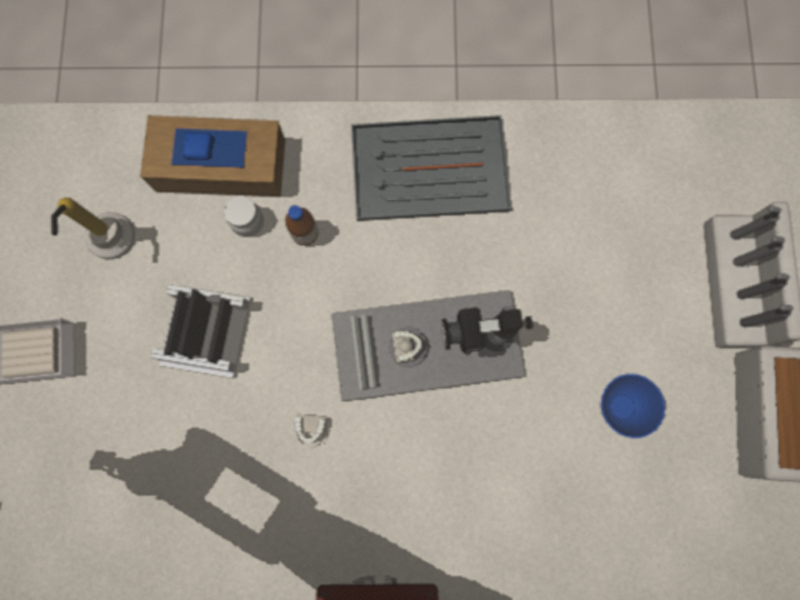

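View pics/scene0.png

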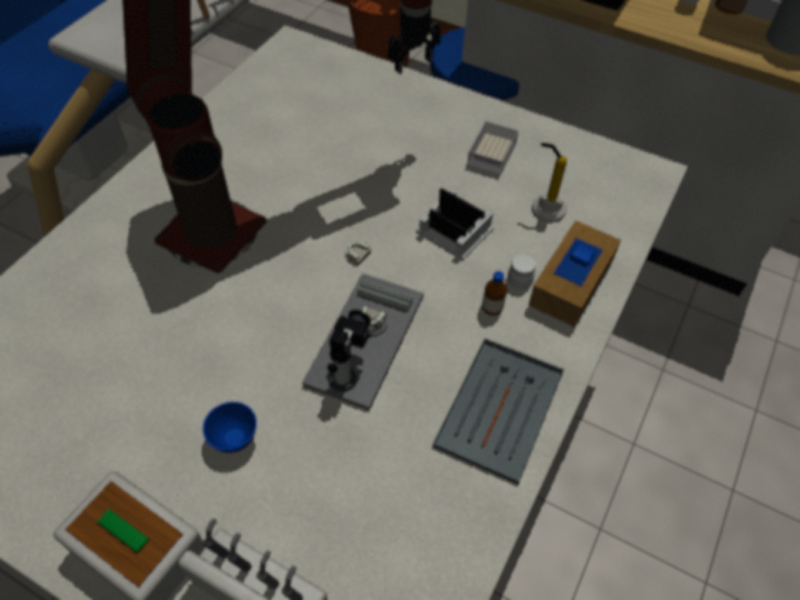

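```bash
cat > h.py <<'E'
import numpy as np,cv2
def ray(d,u,v,z):
    K,T=d["K"],d["extrinsics"]; r=T[:3,:3]@np.linalg.solve(K,[u,v,1]); o=T[:3,3]
    return (o+r*(z-o[2])/r[2])[:2]
def proj(d,p):
    K,T=d["K"],d["extrinsics"]; c=K@(T[:3,:3].T@(np.array(p)-T[:3,3])); return c[:2]/c[2]
def down(a): # tool z down, tool y (jaw axis) along world angle a
    from scipy.spatial.transform import Rotation as R
    y=np.array([np.cos(a),np.sin(a),0]);z=np.array([0,0,-1.]);x=np.cross(y,z)
    return R.from_matrix(np.c_[x,y,z]).as_quat()
E
python3 - <<'E'
import numpy as np,cv2
d=np.load("pics/top0.npz");i=d["color"][...,::-1]
a=cv2.resize(i[190:275,100:180],(400,425),interpolation=cv2.INTER_CUBIC)
b=cv2.resize(i[195:285,225:375],(750,450),interpolation=cv2.INTER_CUBIC)
def g(x): return (255*(x/255.)**.6).astype('uint8')
cv2.imwrite("pics/ca.png",g(a));cv2.imwrite("pics/cb.png",g(b))
E
```

```text
(no output)
```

View pics/ca.png

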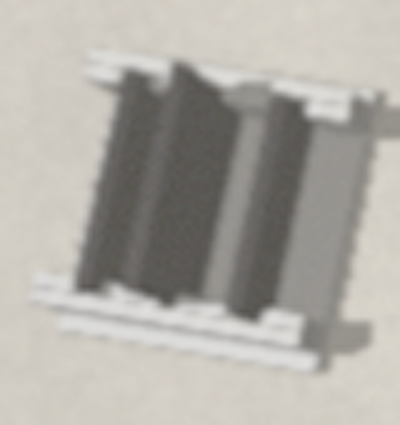

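View pics/cb.png

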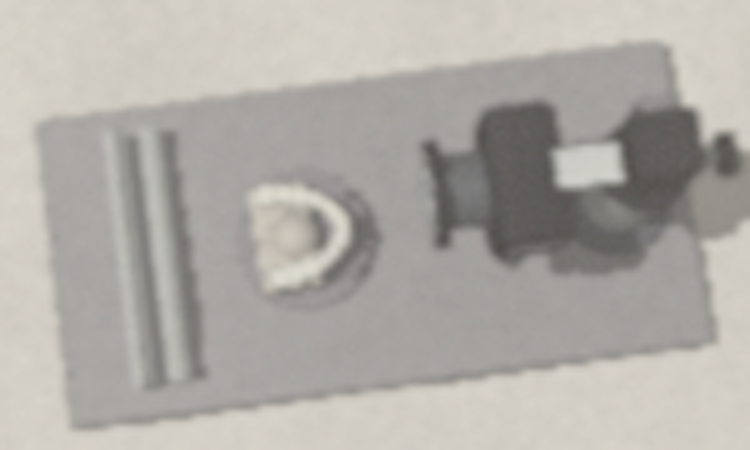

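Run:
```python
from h import *
d=np.load("pics/top0.npz")
A=lambda u,v,z:ray(d,100+u/5-.4,190+v/5-.4,z)
B=lambda u,v,z:ray(d,225+u/5-.4,195+v/5-.4,z)
def ang(p,q): return np.degrees(np.arctan2(*(q-p)[::-1]))
print("tall lip top ends",A(165,70,115),A(135,292,115))
P=[A(90,55,55),A(380,98,55),A(30,280,55),A(320,365,55)]
print("rack",np.round(P,1).tolist(),np.mean(P,0),ang(P[0],P[1]),ang(P[2],P[3]))
C=[B(38,122,12),B(665,42,12),B(717,342,12),B(72,428,12)]
print("board",np.round(C,1).tolist(),np.mean(C,0),ang(C[1],C[0]),ang(C[2],C[3]),ang(C[3],C[0]),ang(C[2],C[1]))
g0,g1=B(140,130,38),B(172,383,38);print("groove",g0,g1,(g0+g1)/2,ang(g1,g0))
print("mast grip top (660,130)",B(660,135,190))
print("low cast",A((310-0)*0,0,0))
```

```text
tall lip top ends [588.17519594 310.92539726] [481.81573543 319.22104819]
rack [[609.4, 368.4], [586.2, 221.3], [495.5, 391.2], [452.5, 246.0]] [535.89920669 306.73221464] -98.9771714340866 -106.49937358004169
board [[568.0, 83.2], [608.0, -243.6], [451.6, -263.8], [410.6, 64.1]] [509.55949785 -90.01867102] 96.98083819433417 97.12853949464453 6.939683711324962 7.364463646835315
groove [558.71089304  28.79692825] [431.00595058  12.40359581] [494.85842181  20.60026203] 7.314986378757817
mast grip top (660,130) [ 527.34512334 -209.2576094 ]
low cast [652.1884064  437.49793884]
```

Run:
```python
from plant import *
from h import *
for nm,p,a in [("rack",[535,312,280],80),("groove",[495,20,260],97),("mast",[525,-215,161],7),("mastup",[525,-215,261],7)]:
    for k in (0,180): 
        q=inverse_kinematics(p,down(np.radians(a+k))); print(nm,a+k,None if q is None else np.round(q,2))
q=down(np.radians(80))
j=[inverse_kinematics([535,312,300],down(np.radians(a))) for a in (80,260)]
a=80 if abs(j[0][5])<abs(j[1][5]) else 260
print(a)
move_pose([535,312,300],down(np.radians(a)))
d=get_image("wrist");np.savez("pics/w1.npz",**d)
print(d["extrinsics"].round(3).tolist(),d["K"][0,0],get_state()["clock"])
cv2.imwrite("pics/w1.png",cv2.resize(d["color"][...,::-1],(800,600),interpolation=cv2.INTER_CUBIC))
```

```text
rack 80 [ 0.4   0.19  1.5  -0.    1.45 -1.  ]
rack 260 [ 0.4   0.19  1.5  -0.    1.45  2.15]
groove 97 [-0.12 -0.1   1.84 -0.    1.41 -1.81]
groove 277 [-0.12 -0.1   1.84 -0.    1.41  1.33]
mast 7 [-0.53  0.16  1.76 -0.    1.22 -0.65]
mast 187 [-0.53  0.16  1.76 -0.    1.22  2.49]
mastup 7 [-0.53  0.07  1.66 -0.    1.41 -0.65]
mastup 187 [-0.53  0.07  1.66 -0.    1.41  2.49]
80
[[0.173, 0.939, 0.297, 458.19], [0.985, -0.165, -0.052, 326.53], [-0.0, 0.301, -0.954, 428.714], [0.0, 0.0, 0.0, 1.0]] 298.6753576297031 1.5167
```

View pics/w1.png

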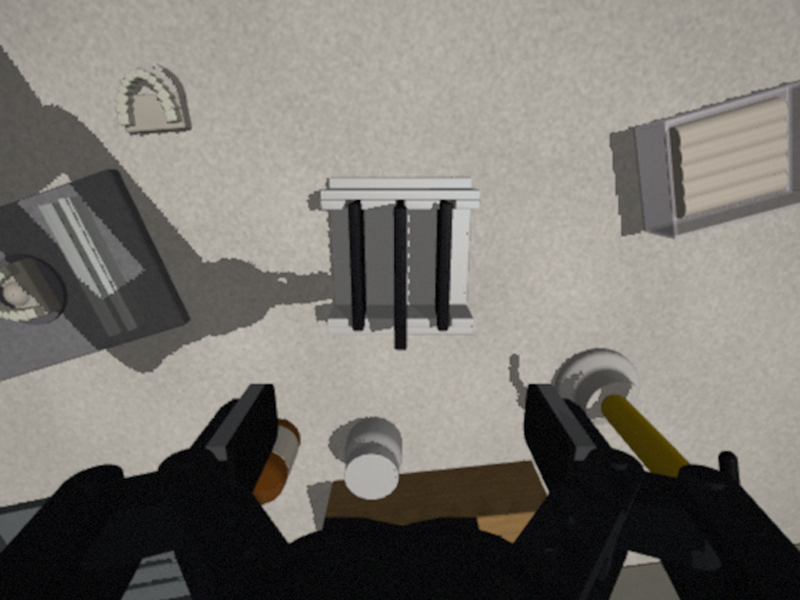

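Run:
```python
from h import *
d=np.load("pics/w1.npz");i=d["color"][...,::-1]
A=lambda u,v,z:ray(d,u*.7-.15,v*.7-.15,z)
for nm,z,p,q in [("tall",115,(400.5,201),(400.5,349)),("lowL",72,(358,203),(358,330)),("lowR",72,(444.5,203),(443,330)),("rackfar",55,(329,179),(471,179))]:
    a,b=A(*p,z),A(*q,z);print(nm,a,b,(a+b)/2,np.linalg.norm(b-a),np.degrees(np.arctan2(*(b-a)[::-1])))
# groove in the same picture, coarse
c=cv2.resize(i[138:250,215:345],(780,672)[:2],interpolation=cv2.INTER_CUBIC)
c=cv2.resize(c,(696,600));c=(255*(c/255.)**.6).astype('uint8');cv2.imwrite("pics/w1c.png",c)
```

```text
tall [478.27494487 323.08864417] [591.24427052 303.20240897] [534.75960769 313.14552657] 114.706280942871 -9.983616935657274
lowL [476.58336006 288.24411437] [584.80633905 265.82693644] [530.69484956 277.0355254 ] 110.52032866462321 -11.702678548567995
lowR [488.80735323 357.64329484] [597.96758182 340.55321645] [543.38746753 349.09825564] 110.48993747922648 -8.897972642198878
rackfar [453.99994535 266.42422002] [474.68214671 383.84150398] [464.34104603 325.132862  ] 119.2248800553927 80.0102385876363
```

View pics/w1c.png

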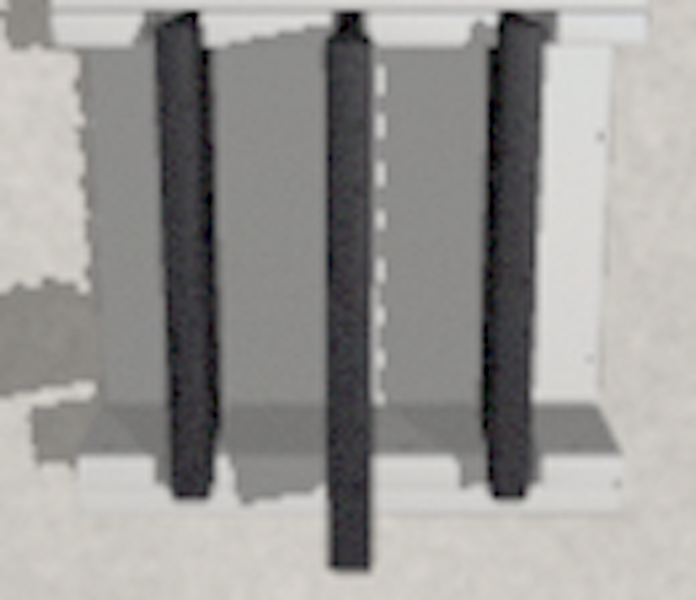

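Run:
```python
from plant import *
from h import *
q=down(np.radians(80));x,y=536.3,312.9
move_pose([x,y,160],q); command_gripper(45,60)
servo_line([x,y,102],80)
print(get_state()["force"].round(1)); command_gripper(0,60)
s=get_state();print(s["finger_gap"],s["force"].round(1),s["tool_pos"])
print(servo_line([x,y,190],60,until_force=15))
s=get_state();print(s["finger_gap"],s["force"].round(1),s["tool_pos"],s["clock"])
d=get_image("top");np.savez("pics/t2.npz",**d)
c=d["color"][...,::-1]
cv2.imwrite("pics/t2.png",cv2.resize(c[150:300,80:280],(800,600),interpolation=cv2.INTER_CUBIC))
```

```text
[-0.  -0.2  0.3]
9.18517536274374 [-0.4 -0.3  3.2] [536.88157722 313.12297316 102.86901584]
False
9.125154063259235 [ 0.5 -0.1 -1.2] [536.02913297 312.78095852 189.41637162] 5.5083
```

Run:
```python
from plant import *
from h import *
q=down(np.radians(97.2));x,y=495,20.6
servo_line([x,y,190],150,rot=q)
servo_line([x,y,150],80)
hold(.3)
s=get_state();print(s["force"].round(1),s["tool_pos"],s["clock"],s["finger_gap"])
d=get_image("wrist");np.savez("pics/w3.npz",**d)
c=(255*(d["color"][...,::-1]/255.)**.6).astype('uint8')
cv2.imwrite("pics/w3.png",cv2.resize(c,(800,600),interpolation=cv2.INTER_CUBIC))
```

```text
[ 0.1  0.6 -1.1] [495.34262529  20.54936087 150.50194804] 8.625 8.959713406451156
```

View pics/w3.png

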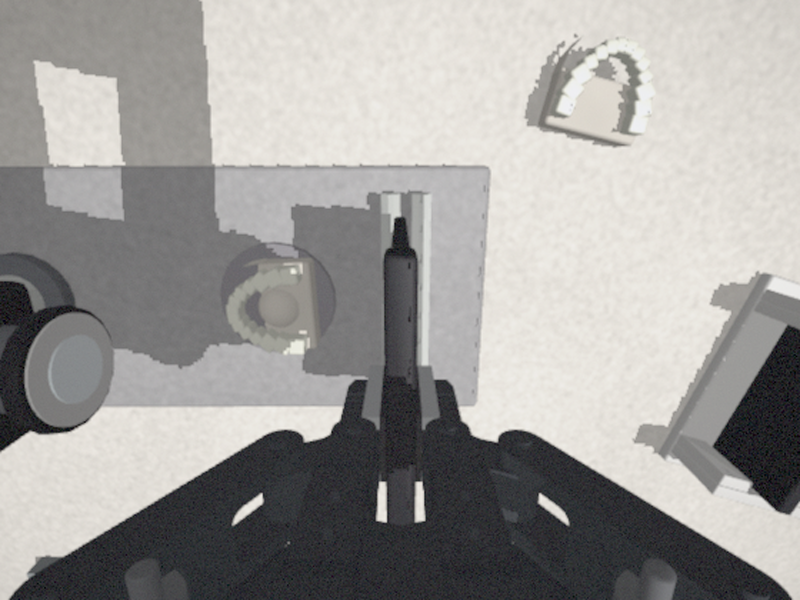

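Run:
```python
from h import *
d=np.load("pics/w3.npz");i=d["color"][125:215,240:320][...,::-1]
i=(255*(i/255.)**.6).astype('uint8')
cv2.imwrite("pics/w3c.png",cv2.resize(i,None,fx=6.5,fy=6.5,interpolation=cv2.INTER_CUBIC))
```

```text
(no output)
```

View pics/w3c.png

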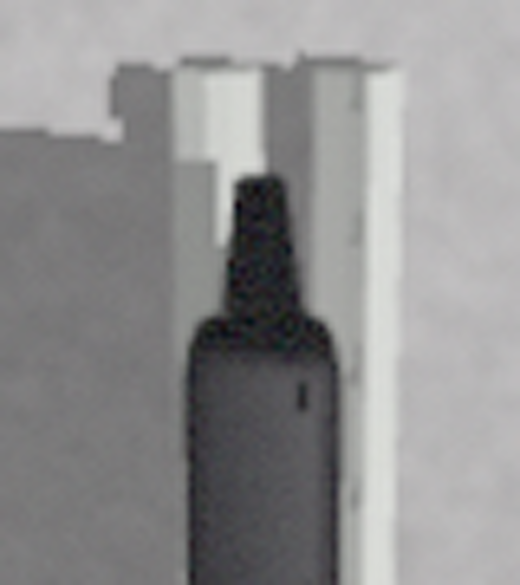

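Run:
```python
from h import *
d=np.load("pics/w3.npz")
A=lambda u,v,z:ray(d,239.5+(u+.5)/6.5,124.5+(v+.5)/6.5,z)
R=np.array([[np.cos(a:=np.radians(7.2)),np.sin(a)],[-np.sin(a),np.cos(a)]])
t=np.array([495.34,20.55])
f=lambda *p:(R@(A(*p)-t)).round(1)
for n,p in dict(rbar_near=(402,65,38),rbar_far=(392,570,38),lbar_near=(173,65,38),gapL=(262,65,18),gapR=(312,65,18),gapL34=(262,65,34),gapR34=(312,65,34),slL=(205,65,38),slR=(363,65,38),
 panL=(235,178,58),panR=(288,178,58),lipL=(190,370,114.),lipR=(337,370,114.),lipLbot=(193,330,115),lipRbot=(330,330,115)).items(): print(n,f(*p))
print("board corner",(R@(ray(d,488*.7,167*.7,12)-t)).round(1),(R@(ray(d,476*.7,405*.7,12)-t)).round(1))
for o in(-56,56):
  for z in (58,163): print(o,z,proj(d,[*(t+R.T@[o,0]),z])*[1,1])
print(d["extrinsics"].round(3))
```

```text
rbar_near [-66.   17.1]
rbar_far [-2.3 17.1]
lbar_near [-66.  -10.5]
gapL [-65.    0.2]
gapR [-65.    6.7]
gapL34 [-65.8   0.2]
gapR34 [-65.8   6.3]
slL [-66.   -6.6]
slR [-66.   12.4]
panL [-54.7  -2.8]
panR [-54.7   3.1]
lipL [-44.1  -5.9]
lipR [-44.1   6.8]
lipLbot [-47.8  -5.6]
lipRbot [-47.8   6.1]
board corner [-79.3  52.7] [81.4 54.2]
-56 58 [279.56784916 150.08758316]
-56 163 [279.02952353 176.48269813]
56 58 [279.70285131 285.50783969]
56 163 [279.37441024 395.51590614]
[[-1.25000e-01  9.46000e-01  3.01000e-01  4.18392e+02]
 [ 9.92000e-01  1.19000e-01  3.70000e-02  1.13010e+01]
 [-0.00000e+00  3.03000e-01 -9.53000e-01  2.79400e+02]
 [ 0.00000e+00  0.00000e+00  0.00000e+00  1.00000e+00]]
```

Run:
```python
from plant import *
from h import *
a=np.radians(7.2);ex=np.array([np.cos(a),np.sin(a)]);ey=np.array([-ex[1],ex[0]])
t=np.array([495.0,20.6])-1.6*ex+3.2*ey; print(t)
servo_line([*t,150],40)
r=servo_line([*t,118],40,until_force=6)
s=get_state();print(r,s["force"].round(1),s["moment"].round(2),s["tool_pos"])
if not r:
    r=servo_line([*t,104],20,until_force=6)
    hold(.2);s=get_state();print(r,s["force"].round(1),s["moment"].round(2),s["tool_pos"],s["clock"])
d=get_image("wrist");np.savez("pics/w4.npz",**d)
i=(255*(d["color"][...,::-1]/255.)**.6).astype('uint8')[105:285,180:380]
cv2.imwrite("pics/w4.png",cv2.resize(i,(660,594),interpolation=cv2.INTER_CUBIC))
```

```text
[493.01155013  23.57423387]
False [ 0.7 -0.5 -0.7] [-0.01 -0.04 -0.06] [493.25012127  23.53690971 118.23758689]
True [-0.5 -1.5  5.6] [-0.04  0.08  0.02] [493.27117987  23.49408569 110.80613272] 10.5417
```

View pics/w4.png

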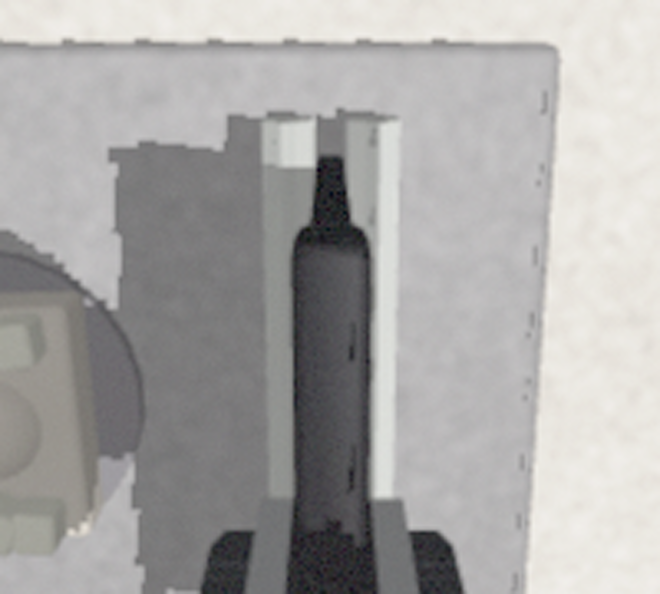

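Run:
```python
from h import *
d=np.load("pics/w4.npz")
A=lambda u,v,z:ray(d,179.5+(u+.5)/3.3,104.5+(v+.5)/3.3,z)
R=np.array([[np.cos(a:=np.radians(7.2)),np.sin(a)],[-np.sin(a),np.cos(a)]])
t=np.array([493.27,23.49])
f=lambda *p:(R@(A(*p)-t)).round(1)
for n,p in dict(barL=(288,117,38),barR=(372,117,38),gapfloor=(331,119,18),panel18=(332,157,18),lipnear=(332,235,118),boardnear=(330,44,12),boardnear12=(330,44,15)).items(): print(n,f(*p))
```

```text
barL [-64.4  -8.3]
barR [-64.4   8.5]
gapfloor [-62.7   0.3]
panel18 [-54.5   0.5]
lipnear [-55.3   0.5]
boardnear [-78.3   0.1]
boardnear12 [-78.3   0.1]
```

Run:
```python
from plant import *
from h import *
s=get_state();p=s["tool_pos"]
command_gripper(30); hold(.2)
servo_line([p[0],p[1],170],80); 
a=np.radians(7.2)
servo_line([p[0],p[1],260],150)
move_pose([524,-214.5,270],down(a)); command_gripper(80,60); hold(.2)
s=get_state();print(s["tool_pos"],s["force"].round(1),s["clock"])
d=get_image("wrist");np.savez("pics/w5.npz",**d)
i=(255*(d["color"][...,::-1]/255.)**.6).astype('uint8')
cv2.imwrite("pics/w5.png",cv2.resize(i,(800,600),interpolation=cv2.INTER_CUBIC))
```

```text
[ 523.99194745 -214.50947582  270.00431791] [0.8 0.7 0.3] 14.5833
```

View pics/w5.png

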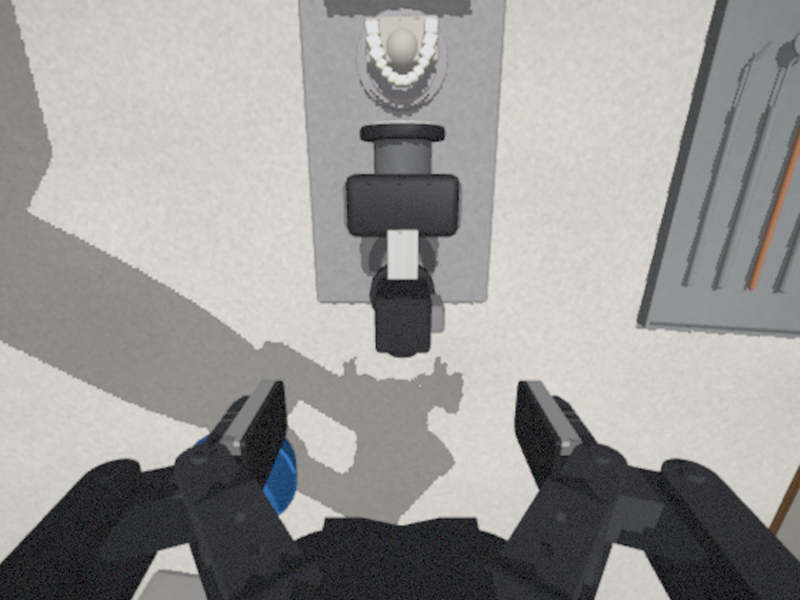

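Run:
```python
from h import *
d=np.load("pics/w5.npz")
R=np.array([[np.cos(a:=np.radians(7.2)),np.sin(a)],[-np.sin(a),np.cos(a)]])
t=np.array([524,-214.5])
f=lambda u,v,z:(R@(ray(d,u*.7-.15,v*.7-.15,z)-t)).round(1)
for n,p in dict(TL=(376,293,190),TR=(430,293,190),BL=(376,352,190),BR=(430,350,190),BRlow=(430,350,185),camL=(347,200,148),camR=(458,200,148)).items(): print(n,f(*p))
```

```text
TL [-12.5  18.4]
TR [14.9 18.4]
BL [-13.1 -14.2]
BR [ 15.6 -13.1]
BRlow [ 16.  -15.3]
camL [-30.7  61.7]
camR [32.8 61.7]
```

Run:
```python
from plant import *
from h import *
x,y=524.9,-212.4
servo_line([x,y,200],120); r=servo_line([x,y,161],60,until_force=8)
s=get_state();print(r,s["tool_pos"],s["force"].round(1))
command_gripper(0,60); hold(.2)
s=get_state();print(s["finger_gap"],s["tool_pos"],s["force"].round(1),s["moment"].round(2))
r=servo_line([x,y,186],40,until_force=25)
s=get_state();print(r,s["finger_gap"],s["tool_pos"],s["force"].round(1),s["clock"])
```

```text
False [ 525.06265484 -212.49802986  161.13898812] [-0.2  0.4  0. ]
29.67154868066783 [ 524.97083529 -212.68792795  162.18514609] [-4.2  1.3  7. ] [0.04 0.39 0.02]
False 29.573085231540052 [ 524.92745038 -212.69401605  186.08420239] [ 2.4 -3.  -4.4] 17.6583
```

Run:
```python
from plant import *
from h import *
x,y=524.9,-212.6
r=servo_line([x,y,252],40,until_force=25)
s=get_state();print(r,s["finger_gap"],s["tool_pos"],s["force"].round(1))
if not r:
    r=servo_line([x,y,272],15,until_force=12)
    s=get_state();print(r,s["finger_gap"],s["tool_pos"],s["force"].round(1),s["clock"])
hold(.5);s=get_state();print(s["finger_gap"],s["tool_pos"],s["force"].round(1),s["clock"])
for n in("scene","top","wrist"):
    d=get_image(n);np.savez(f"pics/{n}6.npz",**d)
g=lambda i:(255*(i[...,::-1]/255.)**.6).astype('uint8')
a=np.load("pics/scene6.npz")["color"][120:300,200:360];b=np.load("pics/top6.npz")["color"][180:300,100:380]
a=cv2.resize(g(a),(267,300));b=cv2.resize(g(b),(533,229))
b=cv2.copyMakeBorder(b,0,71,0,0,cv2.BORDER_CONSTANT)
w=cv2.resize(g(np.load("pics/wrist6.npz")["color"])[0:210,60:500],(629,300))
w=cv2.copyMakeBorder(w,0,0,0,171,cv2.BORDER_CONSTANT)
cv2.imwrite("pics/f6.png",np.vstack([np.hstack([a,b]),w]))
```

```text
False 29.075833037855244 [ 524.92417173 -212.68265976  251.5515724 ] [ 2.9 -3.9 -5.1]
True 29.10731210975077 [ 524.93234028 -212.6779824   261.33380394] [ 4.2 -0.8 -3.5] 20.275
29.45446935136997 [ 524.88720966 -212.69742334  260.70822466] [ 5.5  1.7 -4.1] 20.775
```

View pics/f6.png

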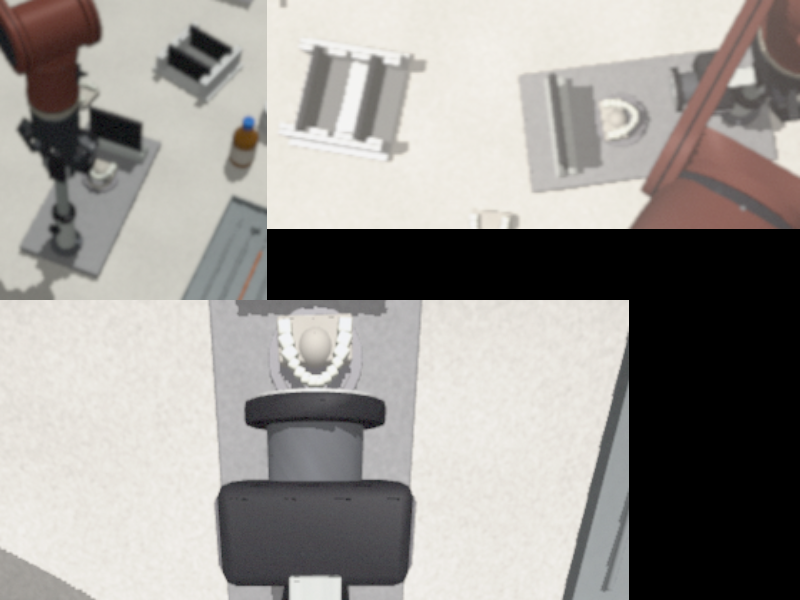

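Run:
```python
from plant import *
x,y=524.9,-212.6
for z in (262,263,264,265,266,267,268):
    r=servo_line([x,y,z],10,until_force=30); hold(.2)
    s=get_state();print(z,r,round(s["finger_gap"],2),s["tool_pos"].round(2),s["force"].round(1),s["clock"])
    if r or s["force"][2]<-18: break
```

```text
262 False 29.47 [ 524.92 -212.69  261.64] [ 5.4 -0.9 -7. ] 21.4
263 False 29.09 [ 524.88 -212.69  262.26] [ 4.9 -1.1 -8.2] 21.85
264 False 29.41 [ 524.86 -212.69  262.25] [  7.8  -3.  -13.9] 22.3
265 False 29.5 [ 524.85 -212.64  262.27] [  9.3  -3.8 -17.6] 22.75
266 False 29.39 [ 524.86 -212.64  262.3 ] [ 11.9  -4.8 -21.3] 23.2
```

Run:
```python
from plant import *
from h import *
hold(1);s=get_state();print(round(s["finger_gap"],2),s["tool_pos"].round(2),s["force"].round(1))
g=lambda i:(255*(i[...,::-1]/255.)**.5).astype('uint8')
ex=np.array([.9921,.1253]);ey=np.array([-.1253,.9921]);c=np.array([493.9,23.6])
o=[]
for n in("top","scene"):
    d=get_image(n);i=g(d["color"]);u,v=proj(d,[*c,70]).astype(int)
    k=8;im=cv2.resize(i[v-37:v+38,u-25:u+25],None,fx=k,fy=k,interpolation=cv2.INTER_CUBIC)
    for y in(-3,3): # expected lip-top outline if upright, seated, centred
        pass
    pts=[(proj(d,[*(c+ex*a+ey*b),z])-[u-25,v-37]+.5)*k for a,b,z in[(-56,-5,123),(56,-5,123),(56,5,123),(-56,5,123),(-65,-14,38),(-65,14,38),(65,-14,38),(65,14,38)]]
    for j,p in enumerate(pts): cv2.circle(im,tuple(int(t) for t in p),3,(0,0,255) if j<4 else (0,255,0),-1)
    o.append(im)
cv2.imwrite("pics/f7.png",np.hstack(o));print(get_state()["clock"])
```

```text
29.11 [ 524.84 -212.67  262.3 ] [ 11.9  -5.2 -22.1]
24.3
```

View pics/f7.png

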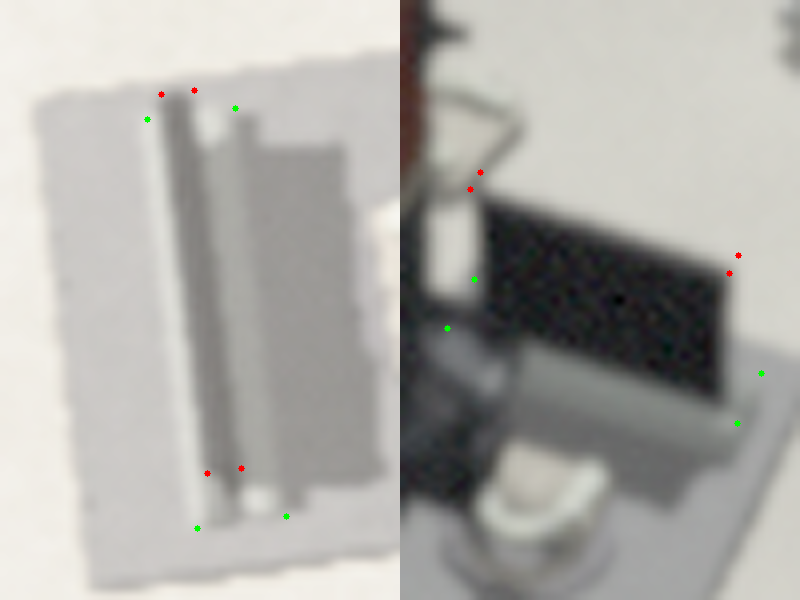

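```bash
python3 -c "
from plant import *
job_done();s=get_state();print(s['finger_gap'],s['tool_pos'],s['force'],s['clock'])"
```

```text
the job is handed in; nothing more can be done
the job is handed in; nothing more can be done
```

I stood the tall panel (it was in the rack's middle slot) in the slotted bar and let go of it. The mast is at its second stop, with the arm still holding the grip and the button squeezed in. I handed the job in just after 24.3 s on the clock; it gave no verdict.

- **Panel:** When I released it, the tool was at 110.8 mm; fully down should be 110.9 mm. The close-up just before release put it within about 1 mm of centred. The last pictures show it upright in the groove. In the coarser overhead picture its near end sits a little past my predicted mark, by the order of a few mm. I put this down to calibration and did not re-measure it after release.
- **Mast:** It met the hard end at 262.3 mm, against 162.2 mm when first gripped, which is 100 mm of travel. It stayed there for a further second under about 22 N of upward push. The finger gap was about 29 mm against the 30 mm grip width with the button flush. The gripper also read about 1 mm under when it held the panel lip, so I take the button to be fully in.
- **Other things:** The cast on the stand and the low panels look in place in the last pictures. I saw no unexpected contact forces. I did not measure the bottle, jar, bowl and the cast in front again.

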